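Fit the cup carrier on the sample mixer and load a cup

ROBOT

A 6-joint arm with a two-finger parallel gripper is mounted at the origin on a cart in front of the work surface, level with it; the furniture and walls round the work are solid. World frame = base frame: x ahead of the robot, y to its left, z up, the work surface at z = 0. Lengths are in m, angles in rad, forces in N, time in s.
With the tool pointing down it reaches from about 0.35 to 1 m from the base axis. Payload 7.1 kg.
Tool frame: the origin (TCP) lies between the finger pads; the fingertips stand 22 mm ahead of it and the grasp point (between the pads) lies 3 mm ahead of it; z points along the fingers, y is the line along which they close (so a half turn about z gives the same grasp; the last joint's range is limited). The gripper opens to 85 mm and grips with 20 to 120 N. Pads are 22 mm wide; open, the fingers measure 114 mm over their backs; the gripper's body (76 mm by 85 mm) begins 54 mm behind the grasp point. The pads swing forward as they close: fully open they stand 13 mm farther back than shut.
Start: joints at [-1.353, 0.423, 1.63, -0, 1.089, -0.019], TCP at [0.147, -0.608, 0.253] pointing down, gripper open.
Joint ranges: [-3, 3], [-0.9, 2.11], [0.09, 2.58], [-1.31, 4.45], [0.11, 2.69], [-2.54, 2.54]. Speed limits (rad/s): [2.39, 2.39, 3.01, 3.14, 3.14, 3.14].

INTERFACE

Orientations are given as a rotation vector (axis times angle).
In Python, from rig import manip gives the robot as it stands. The module is installed in compiled form; this text tells all that it offers. Calls block until the motion is done:
- manip.move_to(position, orientation): joint-space move of the TCP to a pose.
- manip.servo_line(position, orientation=None, rate=0.15): straight line of the TCP; orientation=None keeps the orientation; rate is the mean speed in m/s.
- manip.set_joints(angles): joint-space move.
- manip.command_gripper(opening, f_grip=None): finger opening in m; f_grip is the grip in N (None keeps the last); returns when the fingers have stopped.
- manip.hold(seconds).
- manip.solve_ik(position, orientation): joint angles nearest the present ones, or None.
- manip.camera(name): name is "scene" or "top" or "wrist"; returns a dict with "image" (480x640x3 uint8, red, green, blue), "fx", "fy", "cx", "cy" (pixels), "cam_to_world" (4x4, takes a point from camera to world coordinates); the wrist camera has in their place "mount" (4x4, takes a point from camera to tool coordinates, whose origin is the TCP and whose axes are the flange's). Camera axes: x right, y down, z forward; pixel columns grow to the right and rows downward; lengths in m; the calibration is good to about 2 mm. The wrist camera is an equidistant fisheye: a pixel r from the principal point sees the ray r / f radians off the axis. A picture is of the moment at which its call begins: read the wrist's pose just before it. There is no depth.
A pose or a line that the arm cannot do raises manip.IKError and nothing moves.
- manip.sign_off(): hands the job in; it is judged then, once.
Readings, each from a call of its own:
- manip.get_time(): time.
- manip.get_joint_positions(): joint angles.
- manip.get_joint_vel(): joint speeds.
- manip.get_tau(): joint torques, N m.
- manip.get_position(): TCP position.
- manip.get_ee_rot(): TCP orientation.
- manip.get_contact_force(): force on the tool from outside, world axes, zero at the start.
- manip.get_torque(): the same for the moment, N m.
- manip.get_width(): finger opening in m.
- manip.get_grip_force(): force on a finger pad.
Only numpy, scipy, OpenCV 4.12 (cv2) and the standard library are available. Lean on these libraries where they do the work, as an engineer would, in place of code of your own. Each camera call takes 0.05 s, during which the arm holds its last target. There are 200 camera calls.

TASK

Fit the blue cup carrier on the sample mixer: lower its two keyholes over the two screw heads of the mixer's platform, then slide it along gently, without forcing it, until the orange catch springs up behind it and it is locked. Then stand the specimen cup with the unmarked lid upright in either nest of the carrier, and leave the other things on the desk where they are.

Things in the scene. Friction and masses are not known exactly. Their poses are not given: they have to be found in the camera images.
- mixer: white reciprocating sample mixer, fixed on the desk, 180 (x) x 250 (y) mm; origin: middle of its underside, at desk height; z up, -x its front with the black control panel, y its long side and the direction in which its platform moves. The platform is where the motor last stopped: up to 15 mm from mid-stroke along y, either way; where exactly is not reported. The drive holds it firmly there
- mid_stroke (a point): point fixed in the mixer, 61 mm above its underside: middle of the platform's top face if that stood at mid-stroke. The dark steel platform measures 130 (x) x 212 (y) mm and is never off in x or turned; all its parts shift with it by those up to 15 mm along y. When the carrier is home its middle lies over the platform's middle
- screw_front (a point): point fixed in the mixer: centre of the top of the front screw's head at mid-stroke (platform x = -42, y = -17 mm; the real screw is up to 15 mm off along the mixer's y). Two alike steel shoulder screws stand on the platform: shank 7 mm in diameter, 6 mm high, then a head 14 mm in diameter, 4 mm thick, rim bevelled; head tops 10 mm above the platform
- screw_back (a point): the same for the back screw (platform x = +42, y = -17 mm)
- catch (a joint): orange spring catch, a tab 26 (x) x 8 (y) mm, 86 to 94 mm to the -y side of the platform's middle. Value in m: 0 = up, 5 mm above the platform; 0.005 = pressed flush. A carrier lying over it presses it down against a spring of 2 to 4 N; it springs up by itself behind the carrier's -y edge once the carrier is within 1.2 mm of its end stop, and then keeps it from sliding back
- carrier: loose blue sheet-metal cup carrier, 116 (x) x 170 (y) mm, plate 4 mm thick, 0.2 to 0.45 kg; origin: middle of the plate's underside, z up. It has two keyholes, two white nest rings (63 mm outside, 57 mm inside, rims 20 mm above the underside) and in its middle a black upright grip 38 mm (x) x 14 mm (y), 10 to 66 mm above the underside: take it across its 14 mm. The long edges are folded up 12 mm
- key_front (a point): centre, on the underside, of the round hole (18 mm in diameter) of the carrier's front keyhole (x = -42, y = 0 mm). From it a 9 mm wide slot, with a tapered mouth, runs to the carrier's -y; the screw stops in the slot when it is 17 mm from the hole's centre. So, turned like the mixer, the carrier goes down with the holes over the heads and is then slid 17 mm along the mixer's +y
- key_back (a point): the same for the back keyhole (x = +42, y = 0 mm)
- nest_left (a point): middle of the carrier's nest at its +y end, on the plate's upper face, where the cup's underside comes to stand
- nest_right (a point): middle of the carrier's nest at its -y end, on the plate's upper face, where the cup's underside comes to stand
- sample_cup: loose clear specimen cup with a plain white lid without any marking, 58 mm wide, 65 mm high, 0.02 kg, narrower at the foot; origin: middle of its underside, z up
- marked_cup_1: bystander: specimen cup like the other but with a number written on its lid by hand, 58 mm wide, 65 mm high; origin: middle of its underside
- marked_cup_2: bystander: another specimen cup with a handwritten number on its lid, 58 mm wide, 65 mm high; origin: middle of its underside
- mobile: bystander: black smartphone lying face up, 150 x 71 x 8 mm; origin: middle of its underside
- desk_stapler: bystander: grey stapler, 37 x 133 x 54 mm; origin: middle of its underside
Things that resemble listed ones, but are neither listed nor needed, are in the scene too. What is shaped like the sample_cup but pink is not meant.

How it is judged:
By the outcome, as a careful person would: the job done as asked, in the order asked, and still so for the second after the job is handed in, with the robot touching nothing.
It also fails if it takes over 72 s, if anything falls off the work surface, if the arm or the gripper's body presses on something with over 40 N, if the wrist force passes 120 N, or if a joint passes its speed limit or range.

## Working session

There is one attempt and no reset: what is moved stays moved. The work goes in short steps, each a Python script; the robot and the scene stay as the last script left them, time stands still between calls to the robot, and variables do not carry over. Pictures are saved under pics/ and viewed, at most 10 in all, crops included, and the job is handed in when it is done.

```bash
mkdir -p pics; python3 - <<'E'
from rig import manip as m
import cv2,numpy as np
for n in("scene","top"):
    c=m.camera(n); cv2.imwrite(f"pics/{n}0.png",c["image"][:,:,::-1]); print(n,c["fx"],c["fy"],c["cx"],c["cy"]);print(np.round(c["cam_to_world"],4).tolist())
c=m.camera("wrist");cv2.imwrite("pics/wrist0.png",c["image"][:,:,::-1]);print({k:v for k,v in c.items() if k!="image"})
print(m.get_time(),m.get_ee_rot(),m.get_position())
E
```

```text
scene 508.49906603359443 508.49906603359443 320.21080562690133 234.88902749338047
[[-0.671, -0.4661, 0.5767, -0.1305], [-0.7412, 0.4002, -0.5389, 0.723], [0.0204, -0.789, -0.614, 0.8078], [0.0, 0.0, 0.0, 1.0]]
top 601.2727357936175 601.2727357936175 326.073483440001 233.68766772892613
[[0.0156, -0.9837, 0.179, 0.3015], [-0.9998, -0.0136, 0.0121, 0.0776], [-0.0095, -0.1791, -0.9838, 1.5079], [0.0, 0.0, 0.0, 1.0]]
{'fx': 371.64829954431775, 'fy': 371.64829954431775, 'cx': 318.0131749170899, 'cy': 243.05425509003513, 'mount': array([[-1.36438338e-03, -9.65509789e-01, -2.60363182e-01,
         6.47268753e-02],
       [ 9.99998484e-01, -1.59898054e-03,  6.89229736e-04,
         2.52810688e-04],
       [-1.08177372e-03, -2.60361847e-01,  9.65510507e-01,
        -1.19981492e-01],
       [ 0.00000000e+00,  0.00000000e+00,  0.00000000e+00,
         1.00000000e+00]])}
0.15 [-3.11836762e+00 -3.70843862e-01  1.94355629e-04] [ 0.14653009 -0.60715892  0.25269018]
```

View pics/top0.png

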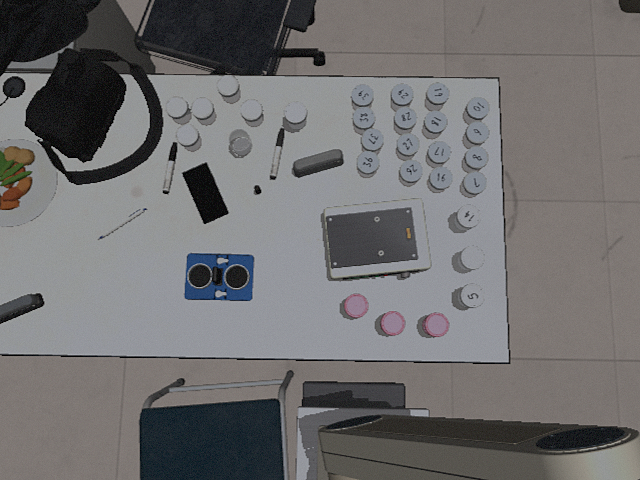

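View pics/scene0.png

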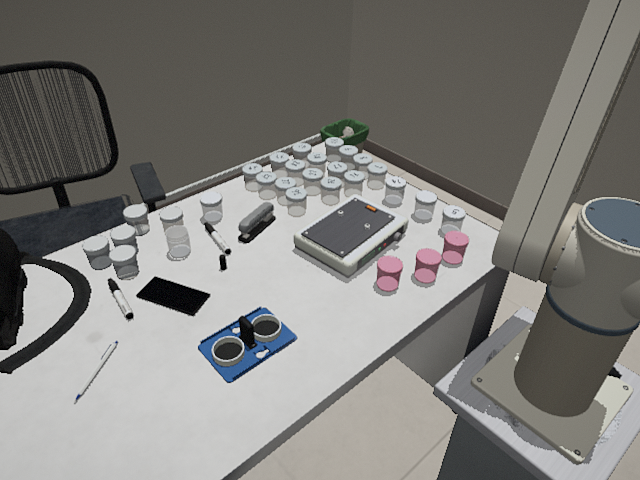

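The top view shows the carrier at (219,276), the mixer at (376,238) with its catch at (409,233), and an unmarked lid at (471,258) between lids "14" and "5". More plain lids sit at the upper left. I'll zoom in on these.

```bash
cat > h.py <<'E'
import numpy as np,cv2
from scipy.spatial.transform import Rotation as R
def ray_plane(c,uv,z):
    uv=np.atleast_2d(np.float64(uv)); T=np.array(c["cam_to_world"])
    d=np.c_[(uv[:,0]-c["cx"])/c["fx"],(uv[:,1]-c["cy"])/c["fy"],np.ones(len(uv))]@T[:3,:3].T
    return T[:3,3]+d*((z-T[2,3])/d[:,2])[:,None]
def wray(c,uv,p,rv,z):
    uv=np.atleast_2d(np.float64(uv)); M=np.array(c["mount"]); Rw=R.from_rotvec(rv).as_matrix()
    q=(uv-[c["cx"],c["cy"]])/c["fx"]; th=np.linalg.norm(q,axis=1)
    d=np.c_[q*(np.sinc(th/np.pi)*1.0)[:,None],np.cos(th)]   # sin(th)/th*q
    d=d@(Rw@M[:3,:3]).T; o=p+Rw@M[:3,3]
    return o+d*((z-o[2])/d[:,2])[:,None]
def down(yaw): # tool pointing down, tool y axis (closing) at world angle yaw+90deg
    return (R.from_euler('z',yaw)*R.from_euler('x',np.pi)).as_rotvec()
E
python3 - <<'E'
import cv2,numpy as np
t=cv2.imread("pics/top0.png");s=cv2.imread("pics/scene0.png")
f=lambda a,x,y,w,h,k:cv2.resize(a[y:y+h,x:x+w],(w*k,h*k),interpolation=cv2.INTER_CUBIC)
A=np.zeros((600,800,3),np.uint8)
def put(i,x,y): 
    h,w=i.shape[:2];A[y:y+h,x:x+w]=i[:600-y,:800-x]
put(f(t,180,245,80,60,4),0,0); put(f(t,318,190,120,95,4),320,0)
put(f(t,445,200,50,110,2),0,380);put(f(t,160,70,155,95,2),100,390);put(f(s,80,185,150,100,2),410,390);put(f(s,380,170,95,100,2),610,390)
put(f(s,195,300,110,80,1)*1,0,245)
cv2.imwrite("pics/crop1.png",A)
E
```

```text
(no output)
```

View pics/crop1.png

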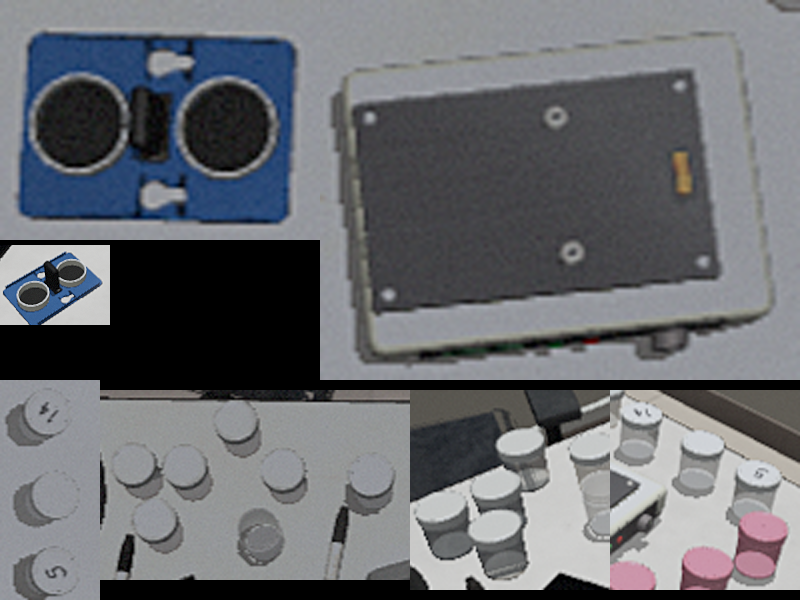

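Carrier keyhole slots point right (-y, as needed), so it needs no half turn. Next are coarse poses from the top camera, then the wrist camera over the mixer and carrier.

```bash
python3 - <<'E'
from rig import manip as m
from h import *
c=m.camera("top"); im=c["image"]; hsv=cv2.cvtColor(im,cv2.COLOR_RGB2HSV)
# carrier
b=cv2.inRange(hsv,(100,120,60),(125,255,255)); b[:,:150]=0;b[:,300:]=0;b[:240]=0;b[310:]=0
b=cv2.morphologyEx(b,cv2.MORPH_CLOSE,np.ones((15,15)))
k=max(cv2.findContours(b,0,2)[0],key=cv2.contourArea); r=cv2.minAreaRect(k)
w=ray_plane(c,cv2.boxPoints(r),.008); print("carrier c",w.mean(0)); 
for i in range(4):
    e=w[(i+1)%4]-w[i]; print(np.linalg.norm(e),np.degrees(np.arctan2(e[1],e[0])))
# platform corners dark bolts / screws from crop
P=lambda x,y:(318+(x-320)/4,190+y/4)
s=ray_plane(c,[P(556,117),P(571,252)],.071); print("screws",s); e=s[0]-s[1];print(np.linalg.norm(e),np.degrees(np.arctan2(e[1],e[0])))
o=ray_plane(c,[P(682,173)],.066);print("catch",o)
print("cup",ray_plane(c,[(471,258),(468,216),(471,296)],.065))
yw=np.arctan2(e[1],e[0])
for p,z in ((s.mean(0),.3),(w.mean(0),.25)):
    for d in (0,np.pi): print(m.solve_ik([p[0]-.065,p[1],z],down(yw+d)),m.solve_ik([p[0],p[1],.08],down(yw+d)))
E
```

```text
carrier c [0.4610335  0.36388714 0.008     ]
0.1135056518852307 2.060214576291773
0.16939378347133868 -90.44128953798074
0.11326050697797234 -179.08507192725918
0.1671205230083584 89.61655139284348
screws [[ 0.60037373 -0.02824649  0.071     ]
 [ 0.51735248 -0.03732333  0.071     ]]
0.08351596690858154 6.2394535640076505
catch [[ 0.56765713 -0.10525588  0.066     ]]
cup [[ 0.50913462 -0.25562417  0.065     ]
 [ 0.61277261 -0.25115023  0.065     ]
 [ 0.41750336 -0.25310768  0.065     ]]
[-9.03324893e-02  1.73340790e-01  1.86584609e+00 -4.44089210e-16
  1.10240577e+00  1.37156483e+00] [-7.98547026e-02  5.84109375e-01  1.86680544e+00 -4.44089210e-16
  6.90677837e-01  1.38204262e+00]
[-0.09033249  0.17334079  1.86584609  0.          1.10240577 -1.77002782] [-0.0798547   0.58410938  1.86680544  0.          0.69067784 -1.75955004]
[ 7.20993175e-01  2.99970822e-01  1.82575209e+00 -4.44089210e-16
  1.01586974e+00  2.18289049e+00] [ 6.47911295e-01  6.12103636e-01  1.80420002e+00 -4.44089210e-16
  7.25289003e-01  2.10980861e+00]
[ 0.72099318  0.29997082  1.82575209  0.          1.01586974 -0.95870216] [ 0.64791129  0.61210364  1.80420002  0.          0.725289   -1.03178404]
```

```bash
python3 - <<'E'
from rig import manip as m
from h import *
import pickle
y=np.radians(6.2)+np.pi
D={}
for n,p,yw in (("cup",[.509,-.256,.24],y),("mix",[.559,-.033,.24],y),("car",[.461,.364,.17],np.pi+.008)):
    m.move_to(p,down(yw)); m.hold(.2)
    q=m.get_position(),m.get_ee_rot(); c=m.camera("wrist"); D[n]=(c,q[0],q[1])
pickle.dump(D,open("w.pkl","wb"))
ims=[cv2.resize(D[n][0]["image"][:,:,::-1],(400,300),interpolation=cv2.INTER_AREA) for n in D]
s=cv2.imread("pics/scene0.png")[180:290,75:222]; ims.append(cv2.resize(s,(400,300),interpolation=cv2.INTER_CUBIC))
cv2.imwrite("pics/w1.png",np.vstack([np.hstack(ims[:2]),np.hstack(ims[2:])]))
print(m.get_time(),[D[n][1] for n in D])
E
```

```text
5.25 [array([ 0.50877506, -0.25657294,  0.24001129]), array([ 0.55894361, -0.03442968,  0.23999545]), array([0.46166902, 0.36325496, 0.17021121])]
```

View pics/w1.png

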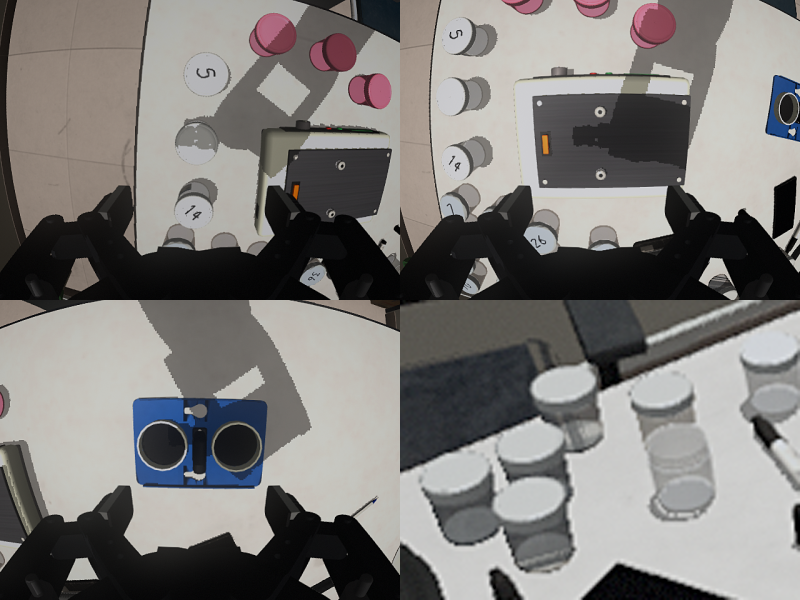

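The wrist views show the screws at about (320,179) and (320,280), the carrier with both keyholes free, and a blank lid between "14" and "5". That is the sample cup. Next: precise measurement.

```bash
python3 - <<'E'
from h import *
import pickle
D=pickle.load(open("w.pkl","rb"))
def circ(w): 
    A=np.c_[2*w[:,:2],np.ones(len(w))]; s=np.linalg.lstsq(A,(w[:,:2]**2).sum(1),rcond=None)[0]; return s[:2],np.sqrt(s[2]+s[0]**2+s[1]**2)
# screws
c,p,r=D["mix"]; g=cv2.cvtColor(c["image"],cv2.COLOR_RGB2GRAY); S=[]
for (u,v) in ((320,179),(320,280)):
    roi=g[v-20:v+20,u-20:u+20]; b=(roi>120).astype(np.uint8)*255
    k=max(cv2.findContours(b,0,1)[0],key=cv2.contourArea).reshape(-1,2)+[u-20,v-20]
    print("screw px",k.min(0),k.max(0)); ce,ra=circ(wray(c,k,p,r,.071)); print(ce,ra*2e3); S.append(ce)
hs=cv2.cvtColor(c["image"],cv2.COLOR_RGB2HSV)
b=cv2.inRange(hs,(8,150,120),(25,255,255)); k=max(cv2.findContours(b,0,1)[0],key=cv2.contourArea); print("catch",wray(c,cv2.boxPoints(cv2.minAreaRect(k)),p,r,.066).mean(0))
e=S[1]-S[0]; print("mixer yaw",np.degrees(np.arctan2(e[1],e[0])),np.linalg.norm(e),"mid",(S[0]+S[1])/2)
# platform yaw from dark rect
c,p,r=D["car"]; im=c["image"]; hs=cv2.cvtColor(im,cv2.COLOR_RGB2HSV)
blue=cv2.inRange(hs,(100,120,40),(125,255,255)); 
full=cv2.morphologyEx(blue,cv2.MORPH_CLOSE,np.ones((41,41)))
k=max(cv2.findContours(full,0,2)[0],key=cv2.contourArea); w=wray(c,k.reshape(-1,2),p,r,.008)
rr=cv2.minAreaRect((w[:,:2]*1000).astype(np.float32)); print("rect",rr)
m2=np.zeros_like(full);cv2.drawContours(m2,[k],-1,255,-1); m2=cv2.erode(m2,np.ones((9,9)))
n=((m2>0)&(hs[...,1]<70)&(hs[...,2]>70)).astype(np.uint8)
for q in cv2.findContours(n,0,1)[0]:
    if cv2.contourArea(q)>60:
        w=wray(c,q.reshape(-1,2),p,r,.003); print("blob",cv2.contourArea(q),q.reshape(-1,2).mean(0),w.min(0),w.max(0))
E
```

```text
screw px [311 171] [328 187]
[ 0.51863693 -0.03830774] 12.598784299995048
screw px [313 273] [329 287]
[ 0.60151632 -0.02868683] 12.911507776752178
catch [ 0.56887487 -0.10570958  0.066     ]
mixer yaw 6.621444781278767 0.08343594085826375 mid [ 0.56007662 -0.03349728]
rect ((462.4912109375, 362.9786376953125), (166.9589385986328, 116.82722473144531), 89.45227813720703)
blob 282.0 [311.73170732 280.25609756] [0.49805865 0.3427739  0.003     ] [0.51131891 0.37088731 0.003     ]
blob 4933.5 [378.6784141  235.15418502] [0.43319529 0.37835292 0.003     ] [0.49973215 0.44384642 0.003     ]
blob 4961.5 [258.9339207  232.84581498] [0.43215127 0.28183685 0.003     ] [0.49850394 0.34730839 0.003     ]
blob 524.5 [313.09195402 177.01149425] [0.41120645 0.34362945 0.003     ] [0.42834853 0.37222614 0.003     ]
```

```bash
python3 - <<'E'
from rig import manip as m
from h import *
yw=np.pi-np.radians(.6)
m.command_gripper(.045,60)
m.servo_line([.462,.363,.053],down(yw),rate=.1)
m.command_gripper(0.0,60); m.hold(.2); print(m.get_width(),m.get_position(),m.get_contact_force(),m.get_time())
m.servo_line([.462,.363,.20],rate=.12); m.hold(.3)
p,r=m.get_position(),m.get_ee_rot(); c=m.camera("wrist"); print(p,m.get_contact_force(),m.get_width(),m.get_time())
im=c["image"]; cv2.imwrite("pics/held.png",im[:,:,::-1])
hs=cv2.cvtColor(im,cv2.COLOR_RGB2HSV); blue=cv2.inRange(hs,(100,120,40),(125,255,255)); blue[:, :150]=0
full=cv2.morphologyEx(blue,cv2.MORPH_CLOSE,np.ones((41,41))); k=max(cv2.findContours(full,0,2)[0],key=cv2.contourArea)
m2=np.zeros_like(full);cv2.drawContours(m2,[k],-1,255,-1); m2=cv2.erode(m2,np.ones((9,9)))
n=((m2>0)&(hs[...,1]<70)&(hs[...,2]>70)).astype(np.uint8)
for q in cv2.findContours(n,0,1)[0]:
    if cv2.contourArea(q)>60:
        w=wray(c,q.reshape(-1,2),p,r,p[2]-.053+.003)-p; print("blob rel",cv2.contourArea(q),q.reshape(-1,2).mean(0),w.min(0),w.max(0))
E
```

```text
0.013163316215181632 [0.46237522 0.36328641 0.05369951] [-0.95900418 -0.44026668  5.79560318] 7.625
[0.46187908 0.36290593 0.19958667] [-0.39892244 -0.69593063 -2.97944132] 0.013488122080841746 9.35
blob rel 266.5 [172.80722892 314.01204819] [ 0.00870846 -0.08286609 -0.05      ] [ 0.02908218 -0.07457493 -0.05      ]
blob rel 845.0 [465.04166667 288.38541667] [-0.02067062  0.07011363 -0.05      ] [ 0.03069909  0.08116194 -0.05      ]
blob rel 1461.0 [307.12328767 197.24657534] [-0.05084607 -0.02023259 -0.05      ] [-0.03443143  0.00846382 -0.05      ]
```

View pics/held.png

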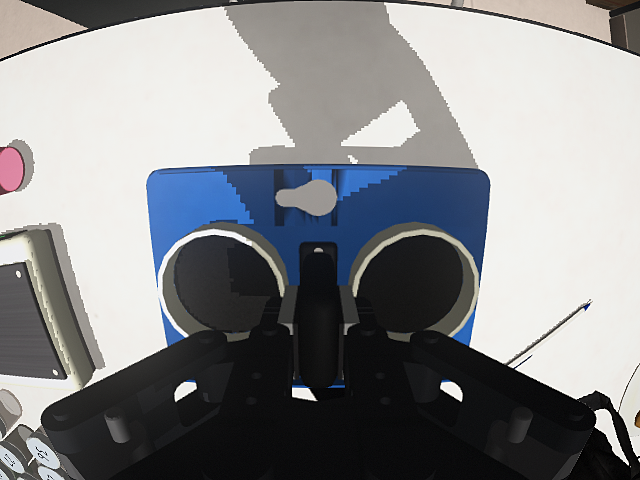

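The carrier is held level, with its front hole at about (307,197), within 1 mm of where I expected it. Next is moving over the mixer and a guarded descent.

```bash
python3 - <<'E'
from rig import manip as m
from h import *
a=np.radians(6.6); o=down(np.pi+a); t=np.array([.5606,-.0332])
m.move_to([*t,.20],o); m.servo_line([*t,.132],rate=.1); m.hold(.2)
f0=np.array(m.get_contact_force()); p=m.get_position(); print(f0,p,m.get_time())
d=t-p[:2]; print(d); t=t+d
for z in (.127,.1245,.1225,.1205,.1185,.1165,.1152):
    m.servo_line([*t,z],rate=.05); m.hold(.05); f=np.array(m.get_contact_force())-f0; print(z,np.round(m.get_position(),4),np.round(f,2),np.round(m.get_torque(),2))
    if f[2]>9 or np.hypot(f[0],f[1])>8: break
print(m.get_time())
E
```

```text
[-0.39909234  0.15502573 -3.51836947] [ 0.5610691  -0.03325515  0.13273259] 11.8917
[-4.69102853e-04  5.51497298e-05]
0.127 [ 0.56   -0.0331  0.1269] [ 0.98 -0.14 -0.45] [0.05 0.03 0.01]
0.1245 [ 0.5601 -0.0331  0.1244] [ 0.5  -0.48 -0.11] [-0.02 -0.03 -0.01]
0.1225 [ 0.5601 -0.0331  0.1224] [0.77 0.21 0.16] [-0.02  0.01  0.08]
0.1205 [ 0.5601 -0.0332  0.1204] [ 0.48 -0.13 -0.75] [ 0.01  0.01 -0.03]
0.1185 [ 0.5604 -0.0332  0.1187] [0.6  0.73 2.07] [-0.04 -0.02  0.01]
0.1165 [ 0.5603 -0.0332  0.1166] [0.22 0.95 2.7 ] [-0.1  -0.12  0.01]
0.1152 [ 0.5603 -0.0332  0.1153] [1.54 0.64 2.94] [-0.05 -0.15  0.04]
13.9917
```

Carrier is down over the heads with only the catch spring pushing back. Next is the slide.

```bash
cat > slide.py <<'E'
from rig import manip as m
from h import *
import sys
a=np.radians(6.6); ey=np.array([-np.sin(a),np.cos(a)]); ex=np.array([np.cos(a),np.sin(a)])
s0=np.array([.5603,-.0332]); f0=np.array([-.4,.15,-3.5])
x=float(sys.argv[1]); 
for s in eval(sys.argv[2]):
    t=s0+ey*s+ex*x; m.servo_line([*t,.1149],rate=.03); m.hold(.04)
    f=np.array(m.get_contact_force())-f0; q=np.array(m.get_position())[:2]-s0
    fx,fy=f[:2]@ex,f[:2]@ey
    print(round(s*1e3,1),"got y %.2f x %.2f"%(q@ey*1e3,q@ex*1e3),"fx %.1f fy %.1f fz %.1f"%(fx,fy,f[2]),"tq",np.round(m.get_torque(),2))
    if abs(fx)>6: x+=np.sign(fx)*.0003
    if fy<-9 or abs(fx)>12: break
print(m.get_time(),x)
E
python3 slide.py 0 "[.002,.004,.006,.008,.010,.012,.014,.015,.016,.0165,.017]"
```

```text
2.0 got y 1.97 x 0.09 fx 1.2 fy -1.3 fz 3.2 tq [-0.38 -0.2   0.04]
4.0 got y 4.13 x 0.01 fx 1.2 fy -1.1 fz 3.9 tq [-0.28 -0.15 -0.01]
6.0 got y 6.13 x 0.01 fx 0.2 fy -1.9 fz 3.4 tq [-0.23 -0.14 -0.03]
8.0 got y 8.18 x -0.01 fx 0.4 fy -0.6 fz 3.9 tq [-0.28 -0.11 -0.01]
10.0 got y 10.15 x 0.00 fx 0.6 fy -1.1 fz 3.4 tq [-0.26 -0.2  -0.03]
12.0 got y 12.15 x 0.01 fx 1.0 fy -0.7 fz 3.6 tq [-0.28 -0.09 -0.01]
14.0 got y 14.15 x -0.01 fx 0.4 fy -0.7 fz 4.0 tq [-0.36 -0.17  0.02]
15.0 got y 15.01 x -0.03 fx 0.6 fy -1.6 fz 4.4 tq [-0.47 -0.17 -0.04]
16.0 got y 16.03 x -0.00 fx -0.1 fy -1.8 fz 3.3 tq [-0.46 -0.13  0.02]
16.5 got y 16.73 x -0.31 fx 0.7 fy -0.5 fz 3.2 tq [-0.08 -0.1  -0.06]
17.0 got y 17.12 x -0.20 fx -0.3 fy -0.6 fz 0.9 tq [-0.09 -0.12 -0.03]
17.2 0.0
```

```bash
python3 slide.py 0 "[.0174,.0178]"; python3 - <<'E'
from rig import manip as m
from h import *
import pickle
m.command_gripper(.04); m.hold(.1); print(m.get_contact_force())
p=np.array(m.get_position()); o=m.get_ee_rot()
m.servo_line([p[0],p[1],.24],rate=.15); m.hold(.15)
p,r=m.get_position(),m.get_ee_rot(); c=m.camera("wrist"); pickle.dump((c,p,r),open("fit.pkl","wb"))
im=c["image"][:,:,::-1]; cv2.imwrite("pics/fit.png",im); print(p,m.get_time())
E
```

```text
17.4 got y 17.33 x -0.13 fx 0.7 fy -2.5 fz -0.2 tq [-0.37 -0.08  0.09]
17.8 got y 17.59 x -0.05 fx -0.0 fy -5.2 fz -0.7 tq [-0.8  -0.15  0.11]
17.7833 0.0
[-0.13190633  0.37221756 -0.43904882]
[ 0.55773655 -0.01534134  0.23889136] 19.4417
```

View pics/fit.png

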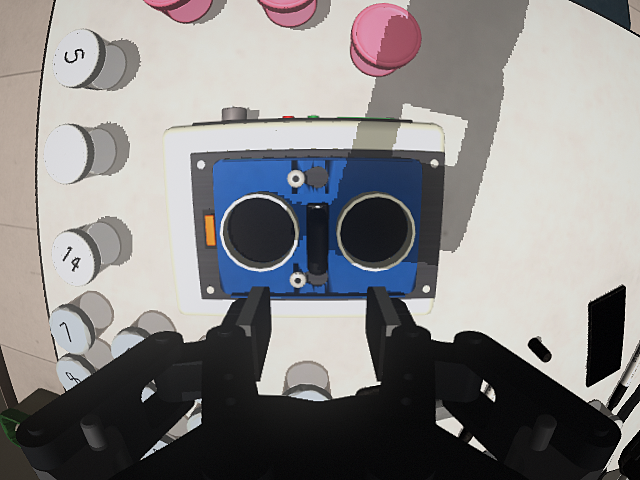

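Carrier is home: both screws sit at the slot ends, (296,179) and (297,281), and the catch is free behind the -y edge at (210,230). The upward spring force vanished and the end stop was felt. Next is the cup.

```bash
python3 - <<'E'
from h import *
import pickle
D=pickle.load(open("w.pkl","rb")); c,p,r=D["cup"]; c2,p2,r2=pickle.load(open("fit.pkl","rb"))
g=cv2.medianBlur(cv2.cvtColor(c["image"],cv2.COLOR_RGB2GRAY),3)[170:285,255:375]
h=cv2.HoughCircles(g,cv2.HOUGH_GRADIENT,1.5,20,param1=80,param2=15,minRadius=28,maxRadius=42)
for q in h[0][:4]:
    u=q[:2]+[255,170]; t=np.linspace(0,6.28,40); w=wray(c,u+q[2]*np.c_[np.cos(t),np.sin(t)],p,r,.065); print("lid",u,q[2],w.mean(0),np.ptp(w,0)*1e3)
# nests: dark interior inside rings
g=cv2.cvtColor(c2["image"],cv2.COLOR_RGB2GRAY); b=(g<90).astype(np.uint8)
N=[]
for u,v in((259,231),(375,231)):
    mk=np.zeros_like(b);cv2.circle(mk,(u,v),37,1,-1); k=max(cv2.findContours(b*mk,0,1)[0],key=cv2.contourArea); 
    (x,y),R_=cv2.minEnclosingCircle(k); w=wray(c2,k.reshape(-1,2),p2,r2,.081); w2=wray(c2,[(x,y)],p2,r2,.073); print(x,y,R_,w2,np.ptp(w,0)*1e3); N.append(w2[0,:2])
print("mid",np.mean(N,0),np.degrees(np.arctan2(*(N[0]-N[1])[::-1])), "pred centre",[.5603-.1149*.0174,-.0332+.9934*.0174])
E
```

```text
lid [312.75 230.75] 33.85 [ 0.51198612 -0.2606999   0.065     ] [56.84933152 55.35657489  0.        ]
258.50531005859375 232.98333740234375 36.2112922668457 [[ 0.56493831 -0.06304245  0.073     ]] [55.69062435 56.4644631   0.        ]
375.84710693359375 232.25205993652344 36.35015106201172 [[0.55370382 0.02988359 0.073     ]] [56.17243329 56.63073107  0.        ]
mid [ 0.55932107 -0.01657943] -83.10655961915337 pred centre [0.5583007400000001, -0.015914840000000003]
```

```bash
python3 - <<'E'
from rig import manip as m
from h import *
c=[.5117,-.260]
m.command_gripper(.085,25)
m.move_to([*c,.16],down(np.pi)); m.servo_line([*c,.053],rate=.12); print(m.get_position(),m.get_contact_force())
m.command_gripper(0.0,25); m.hold(.15); print("w",m.get_width(),m.get_grip_force(),m.get_contact_force(),m.get_time())
m.servo_line([*c,.21],rate=.15); print("w",m.get_width(),m.get_grip_force())
a=np.radians(6.6); m.move_to([.5643,-.0628,.21],down(a+np.pi/2)); m.hold(.2)
p,r=m.get_position(),m.get_ee_rot(); im=m.camera("wrist")["image"][:,:,::-1]; im2=m.camera("scene")["image"][:,:,::-1]
cv2.imwrite("pics/cup.png",np.hstack([cv2.resize(im,(400,300)),cv2.resize(im2[120:360,240:480],(300,300))])); print(p,m.get_time())
E
```

```text
[ 0.51222253 -0.26017512  0.05362152] [0.21040765 0.03458108 0.15971468]
w 0.05486644758502292 25.599575999658555 [-0.39635579  1.40655101  5.48584648] 22.5583
w 0.05544254842520298 26.507087897043675
[ 0.56427061 -0.06315033  0.20997215] 25.65
```

View pics/cup.png

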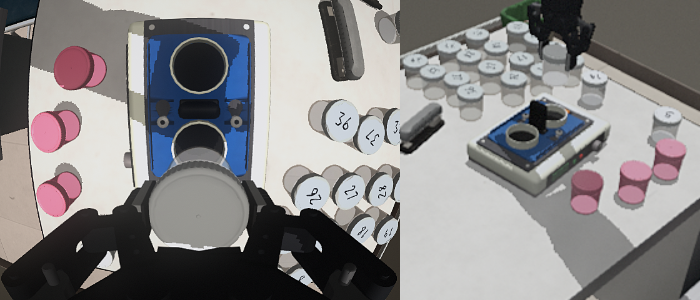

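Cup is held upright with its blank lid at about (199,207) in the left half of the picture. I'll check the lid's offset in the tool, then lower it with a force guard.

```bash
python3 - <<'E'
from rig import manip as m
from h import *
p,r=np.array(m.get_position()),m.get_ee_rot(); c=m.camera("wrist")
w=wray(c,[(199*1.6,163*1.6),(199*1.6,250*1.6),(150*1.6,205*1.6),(249*1.6,205*1.6)],p,r,p[2]+.012)-p
off=np.array([w[2:,0].mean(),w[:2,1].mean()]); print(np.round(w,4),off)
t=np.array([.5643,-.0628]); off=np.clip(off,-.006,.006); t[1]-=off[1] if abs(off[1])>.002 else 0
f0=np.array(m.get_contact_force())
m.servo_line([*t,.15],rate=.12); 
for z in (.140,.132,.127,.124,.122,.1205,.119,.1175,.116):
    m.servo_line([*t,z],rate=.06); m.hold(.04); f=np.array(m.get_contact_force())-f0; print(z,np.round(m.get_position(),4),np.round(f,1))
    if f[2]>2.5 or np.hypot(*f[:2])>4: break
print(m.get_time())
im2=m.camera("scene")["image"][:,:,::-1]; im=m.camera("wrist")["image"][:,:,::-1]
cv2.imwrite("pics/place.png",np.hstack([cv2.resize(im,(400,300)),cv2.resize(im2[160:280,270:430],(400,300),interpolation=cv2.INTER_CUBIC)]))
E
```

```text
[[-0.0045  0.0303  0.012 ]
 [ 0.0016 -0.0231  0.012 ]
 [-0.0277  0.0038  0.012 ]
 [ 0.0247  0.0098  0.012 ]] [-0.0015188   0.00360187]
0.14 [ 0.5643 -0.0664  0.14  ] [-0.2 -0.2 -0.5]
0.132 [ 0.5654 -0.066   0.1328] [-0.2  2.8  7.2]
27.0333
```

View pics/place.png

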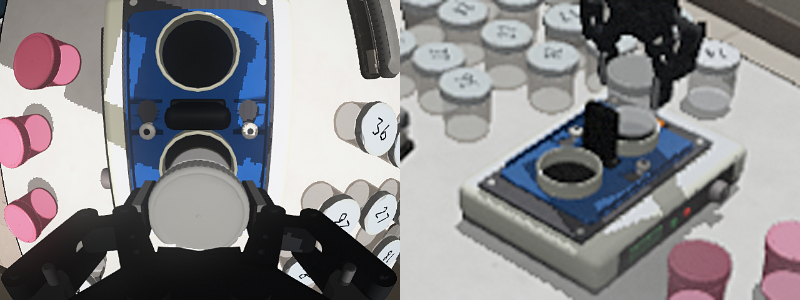

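Contact came at rim height with a +y reaction, so the foot landed on the ring's -y rim. I'll lift and look closely.

```bash
python3 - <<'E'
from rig import manip as m
from h import *
import pickle
t=[.5643,-.0628]
m.servo_line([*t,.155],rate=.1); m.hold(.2)
p,r=np.array(m.get_position()),m.get_ee_rot(); f=m.get_contact_force(); print(p,f,m.get_width(),m.get_time())
cs=m.camera("scene"); cw=m.camera("wrist"); ct=m.camera("top"); pickle.dump((p,r,cs,cw),open("t.pkl","wb"))
# project tool-frame expected foot & lid centers
def proj(c,X):
    T=np.linalg.inv(c["cam_to_world"]); q=T[:3,:3]@X+T[:3,3]; return c["fx"]*q[0]/q[2]+c["cx"],c["fy"]*q[1]/q[2]+c["cy"]
im=cs["image"][:,:,::-1].copy(); x0,y0,w,h=300,140,120,90; k=6
A=cv2.resize(im[y0:y0+h,x0:x0+w],(w*k,h*k),interpolation=cv2.INTER_CUBIC)
for X,col in((p+[0,0,-.053],(0,0,255)),(p+[0,0,.012],(0,255,0)),(np.array([.5643,-.0628,.081]),(255,0,255))):
    u,v=proj(cs,X); u,v=(u-x0+.5)*k,(v-y0+.5)*k; print(u,v); cv2.circle(A,(int(u),int(v)),4,col,-1)
for z,rad,col in((-.053,.022,(0,0,255)),(.012,.029,(0,255,0))):
    pts=np.array([[(proj(cs,p+[rad*np.cos(s),rad*np.sin(s),z])[i]-(x0,y0)[i]+.5)*k for i in(0,1)] for s in np.linspace(0,6.28,60)],int); cv2.polylines(A,[pts],True,col,1)
cv2.imwrite("pics/tilt.png",A)
E
```

```text
[ 0.56387676 -0.06284629  0.15437464] [-0.27693365 -0.13322266 -0.69380736] 0.0552129484983658 27.7167
372.2837382183502 376.3264378203216
383.72850676271935 241.4047720877777
368.03777126932425 416.47056108641425
```

View pics/tilt.png

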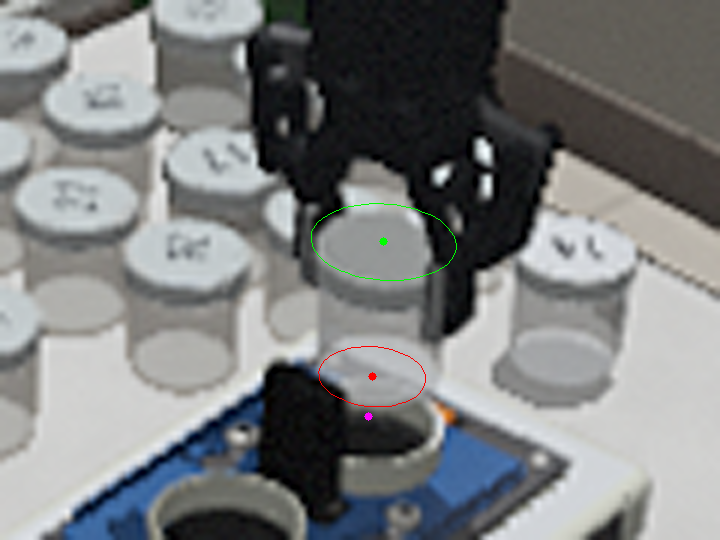

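The cup looks upright, and the foot is wider than I assumed (about 53 mm, so roughly 2 mm of play). The near lid edge was hidden by the gripper, so the 3.6 mm shift was wrong. I'll retry near the unshifted centre, with a gentle search on contact.

```bash
cat > ins.py <<'E'
from rig import manip as m
from h import *
t0=np.array([.5643,-.0636]); m.servo_line([*t0,.139],rate=.08); m.hold(.15); f0=np.array(m.get_contact_force())
offs=[(0,0),(0,.0015),(.0015,0),(-.0015,0),(0,-.0015),(0,.003),(.002,.002),(-.002,.002)]
ok=False
for o in offs:
    t=t0+o; m.servo_line([*t,.1365],rate=.06)
    for z in (.1345,.1335,.1325,.1315,.130,.128,.126,.124,.122,.120,.1185,.117):
        m.servo_line([*t,z],rate=.04); m.hold(.03); f=np.array(m.get_contact_force())-f0
        if f[2]>2 or np.hypot(*f[:2])>4: break
    print(o,z,np.round(m.get_position(),4),np.round(f,1),m.get_time())
    if z<.125: ok=True; break
E
python3 ins.py
```

```text
(0, 0) 0.117 [ 0.5648 -0.0638  0.118 ] [-0.8  0.7  8.7] 32.0167
```

Seated at the expected height (underside 65 mm). Release and retreat.

```bash
python3 - <<'E'
from rig import manip as m
from h import *
p=np.array(m.get_position()); m.servo_line([p[0],p[1],.1185],rate=.05)
m.command_gripper(.082); m.hold(.1); print(m.get_width(),m.get_contact_force())
m.servo_line([p[0],p[1],.29],rate=.15); m.hold(.3)
im=m.camera("wrist")["image"][:,:,::-1]; s=m.camera("scene")["image"][:,:,::-1]
cv2.imwrite("pics/final.png",np.hstack([cv2.resize(im,(400,300)),cv2.resize(s[160:280,280:440],(400,300),interpolation=cv2.INTER_CUBIC)])); print(m.get_time())
E
```

```text
0.08223400077216546 [ 0.94793027  0.39747784 -0.07431371]
34.4417
```

View pics/final.png

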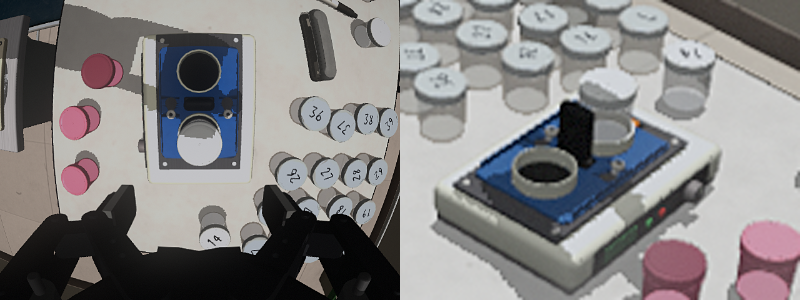

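The cup stands upright in the right nest at about (202,140), the carrier is still home, and the orange catch shows behind it.

```bash
python3 -c "
from rig import manip as m
print(m.sign_off())"
```

```text
the job is handed in; nothing more can be done
None
```

The carrier is locked on the mixer, with the catch up judging by the spring force dropping away at the end stop. The plain-lidded cup from between "14" and "5" stands upright in the right nest, and the job was handed in at about 34 s of the 72 s allowed.

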